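# Refill the glue-stick dispenser from the caddy

### The arm

A 6-joint arm with a two-finger parallel gripper is mounted at the origin on the work surface. World frame = base frame: x ahead of the robot, y to its left, z up, the work surface at z = 0. Lengths are in mm, angles in rad, forces in N, time in s.
With the tool pointing down it reaches from about 350 to 975 mm from the base axis. Payload 7.1 kg.
Tool frame: the origin (TCP) lies at the very end of the fingers, on their centre line; the grasp point (between the pads) lies 19 mm behind it; z points along the fingers, x is the direction in which the jaws open and shut, and the axes are right-handed (so a half turn about z gives the same grasp; the last joint's range is limited). The gripper opens to 88 mm and grips with 3 to 60 N. Pads are 20 mm wide; open, the fingers measure 115 mm over their backs; the gripper's body (75 mm by 178 mm) begins 61 mm behind the grasp point.
Start: joints at [1.139, 0.423, 1.63, -0, 1.089, -0.019], TCP at [250.702, 572.497, 222.675] pointing down, gripper open.
Joint ranges: [-3, 3], [-0.9, 2.11], [0.09, 2.58], [-1.31, 4.45], [0.11, 2.69], [-2.54, 2.54]. Speed limits (rad/s): [2.39, 2.39, 3.01, 3.14, 3.14, 3.14].

### API

Orientations are given as a rotation vector (axis times angle).
In Python, from workcell import ctrl gives the robot as it stands. The module is installed in compiled form; this text tells all that it offers.
- The arm moves only by the tool move_arm, never from a script. Its argument "motion" is a list of rows, each a list of 2 entries, a list of its own where there are three numbers: the shift along the tool's x, y, z normalised to -1 to 1, where 1 is 150 mm, then the turn, a rotation vector about the tool's x, y, z normalised to -1 to 1, where 1 is 60 degrees. In form: [[[x, y, z], [rx, ry, rz]], ...]. A call has exactly 5 rows; each row is the pose to reach, as a shift and turn from the pose commanded when the call began, along the tool's axes at that moment; what a row does not reach only later rows make up. A row lasts 1/8 s, in which the tool goes at most 62.5 mm and 10.7 degrees, less where a joint would pass 70% of its speed; a pose out of reach is approached as far as the arm can. A call with a number of a shift or a turn outside -1 to 1 is refused whole. A call with a gripper value outside its range is refused whole. "gripper" is the opening, from 0 (shut) to 1 (fully open), set as the call begins (left out, the last holds). The fingers move at their own pace and stop on an object; the grip force is fixed at half the most. Time passes only in rows, so rows that repeat a pose let the fingers close, or fill a call up. It gives the time, the measured TCP pose, the force and the opening at its end, in the units of the state.
- ctrl.get_obs(): the state, without advancing time (a new reading comes with each control period).
- ctrl.get_image(name): name is "side" or "top" or "wrist"; returns a dict with "pixels" (480x640x3 uint8, red, green, blue), "camera_matrix" (3x3 intrinsics, pixels), "D" ([k1, k2, p1, p2, k3] as OpenCV has them; the pictures are not rectified), "R" (3x3) and "t" (3): a world point X has camera coordinates R X + t; the wrist camera has in their place "mount" (4x4, takes a point from camera to tool coordinates, whose origin is the TCP and whose axes are the tool frame's). Camera axes: x right, y down, z forward; pixel columns grow to the right and rows downward; lengths in mm; the calibration is good to about 2 mm. A picture is of the moment at which its call begins: read the wrist's pose just before it. There is no depth.
- ctrl.close_job(): hands the job in, once; it reports no verdict.
Trained networks look in the newest picture that a camera, given by its name, has taken for a name from the list of things; names that differ only in an ending like _2 or _b are one class to them, and where a whole thing is asked for, a point or a joint stands for the part that bears it (a point fixed in the world has none). Each returns a list of dicts, best first, with "p" (0 to 1); they miss things now and then, are a little off and sometimes report something else, mostly with a low value. They report only what shows in the picture. A call takes as long as a camera call. They do not tell look-alikes from the thing itself.
- ctrl.boxes_of(camera, name): "location" ([x, y, z] in mm, in world coordinates, good to about 4 mm: the middle of the surface that is visible of it).
- ctrl.regions_of(camera, name): "mask" (480x640 bool, what is visible of it).
- ctrl.pinpoint(camera, name): "location" ([x, y, z] in mm, in world coordinates, good to about 4 mm: a listed point, or the origin of a listed thing).
The state is a dict: "t": time; "qpos": joint angles; "qvel": joint speeds; "joint_torque": joint torques, N m; "ee_pos": TCP position; "orientation": TCP orientation; "ft_force": force on the tool from outside, world axes, zero at the start; "moment": the same for the moment, N m; "width": finger opening in mm.
Only numpy, scipy, OpenCV 4.12 (cv2) and the standard library are available. Lean on these libraries where they do the work, as an engineer would, in place of code of your own. Each camera call takes 0.05 s, during which the arm holds its last target.

### The job

The hot-melt dispenser on the bench is empty: draw its slide gate fully open and leave it open, then carry the caddy with the three glue sticks over, turn it so that the sticks lie along the narrow slot, and tip all three through the slot into the dispenser. Stand the empty caddy back upright on the bench and let go, without knocking over or shoving aside the other things on the table.

Things in the scene. Friction and masses are not known exactly. Their poses are not given: they have to be found in the camera images.
- slot (a point): Centre of the dispenser's loading slot, level with its top, 115 mm above the bench, z up. The slot is 180 mm long along y and 30 mm wide along x. Its two long edges carry flared lips that rise 10 mm and lean outwards (47 mm apart at their upper edges); the ends are flush. Under it come the gate, then an empty chamber about 90 mm high.
- gate (a joint): Slide gate of the dispenser: a 3 mm steel plate in a horizontal channel just under the top. 0 = shut (slot covered), 0.045 m = fully open (slot clear). It slides along the dispenser's -x axis, out to the front, with about 3 N of friction, and stays where it is left.
- gate_bar (a point): Grip point on the gate's steel pull bar, which stands upright at the front end of the gate plate, outside the box; it moves with the gate, 85 mm on the -x side of the slot centre when shut. The bar is 10 mm thick (dispenser's x) and 90 mm long (y). The point is mid-bar, 8 mm below its top edge, 24 mm above the box top: pinch it from above, both sides are clear.
- caddy_grip (a point): Centre of the caddy's wooden carrying bar, 90 mm above the caddy's underside and over its middle. The bar runs along the caddy's y axis, 156 mm long, 16 mm wide (x), 12 mm high, on a 22 mm wide strap at each end. Free space of 60 mm between bar and sticks. Axes as the caddy's, z up.
- stick0_center (a point): Centre of a glue stick: plain off-white plastic rod, 12 mm diameter, 140 mm long along its y axis, 20 g. It starts lying in the trough of the caddy along the caddy's length, near the -x side of its floor.
- stick1_center (a point): Centre of the second glue stick, the same, in the middle of the caddy's floor.
- stick2_center (a point): Centre of the third glue stick, the same, near the +x side of the caddy's floor.
- dispenser: The dispenser, a box with clear front and back, aluminium end cheeks and a grey flat top, screwed to the bench: 204 mm long (y), 110 deep (x), 115 high, with 3 mm thick feet that reach 19 mm farther at each y end. Origin on the bench under the slot's centre, axes as the slot's. Its -x side is the front, roughly towards the robot, with gate bar and take-out flap.
- caddy: Caddy: aluminium trough, 0.22 kg, origin mid-underside, y along it, 164 mm long (156 inside). Flat floor 42 mm wide, 3 mm thick; both long sides slope up and out at 25 degrees to plain rims at x = -51 and +51 mm, 17 mm above the underside; end plates up to 28 mm high. Tilted about y by over 25 degrees, the sticks roll out over the lower rim, either side alike.
- flask: Bystander: steel vacuum flask, 72 mm diameter, 240 mm tall; origin under its foot.
- soda: Bystander: brown drink bottle, 68 mm diameter, 225 mm tall; origin under its foot.
- can: Bystander: aluminium drink can, 66 mm diameter, 115 mm tall; origin under its foot.
- meter: Bystander: black multimeter lying flat, 165 mm long (x), 78 mm wide, 43 mm high; origin under its middle.
- driver: Bystander: screwdriver lying flat, 190 mm long along x.
- fan: Bystander: black case fan lying flat, 120 x 120 x 25 mm; origin under its middle.
- tape: Bystander: empty black tape spool lying flat, 90 mm diameter, 24 mm high; origin under its middle.
Mind the look-alikes: they are no part of the job. Leave any blue look-alike of the part that bears stick0_center alone. What is shaped like the caddy but purple is not meant.

How it is judged (in metres and radians):
On the way, in this order (a step that is already met when the one before it is completed fails the run):
1. the gate is drawn open (value of joint gate above 0.038 m), for 0.1 s.
2. the caddy is held over the dispenser and tipped (angle between caddy's own z axis and vertical above 0.25 rad and height (world z) of caddy above 0.09 m and horizontal distance between caddy and slot below 0.14 m), for 0.05 s.
3. all three sticks are in the dispenser (x of stick0_center in the frame of dispenser between -0.055 and 0.055 m and y of stick0_center in the frame of dispenser between -0.1 and 0.1 m and z of each of stick0_center, stick1_center, stick2_center in the frame of dispenser below 0.095 m and x of stick1_center in the frame of dispenser between -0.055 and 0.055 m and y of stick1_center in the frame of dispenser between -0.1 and 0.1 m and x of stick2_center in the frame of dispenser between -0.055 and 0.055 m and y of stick2_center in the frame of dispenser between -0.1 and 0.1 m), for 0.2 s.
At the end, for the whole second after the job is handed in: All three sticks lie inside the dispenser's chamber (their centres within its walls and more than 20 mm below its top), the gate is still open (at least 36 of its 45 mm), and the caddy stands upright (within 0.1 rad) at rest on the bench, released (all of step 3 and value of joint gate above 0.036 m and angle between caddy's own z axis and vertical below 0.1 rad and height (world z) of caddy below 0.008 m and linear speed of caddy below 0.02 m/s); the robot touches nothing.
It fails at once if the flask, bottle or can is knocked over (tilted more than 0.4 rad) (angle between any of flask, soda, can's own z axis and vertical above 0.4 rad).
It fails at once if the flask, bottle or can is shoved more than 40 mm (distance of any of flask, soda, can from where it was at the start of the episode above 0.04 m).
It fails at once if the multimeter, screwdriver, fan or tape spool is shoved more than 40 mm (distance of any of meter, driver, fan, tape from where it was at the start of the episode above 0.04 m).
It also fails if it takes over 64 s, if anything falls off the work surface, if the arm or the gripper's body presses on something with over 40 N, if the wrist force passes 120 N, or if a joint passes its speed limit or range.

## Working session

There is one attempt and no reset: what is moved stays moved. The work goes in short steps, Python scripts to look and compute and a tool call to move; the robot and the scene stay as the last step left them, time stands still between calls to the robot, and variables do not carry over. Pictures are saved under pics/ and viewed, and the job is handed in when it is done.

Besides the shell and the picture viewer there is one more tool, called after ">>>" by a JSON object that holds its "op" and its "data". move_arm: Moves the arm, as the interface text tells. Its arguments: {"type":"object","properties":{"motion":{"type":"array","items":{"type":"array"}},"gripper":{"type":"number"}},"required":["motion"]}

```bash
mkdir -p pics; cat > h.py <<'E'
import numpy as np, cv2
from workcell import ctrl
from scipy.spatial.transform import Rotation as R
def save(name,fn):
    im=ctrl.get_image(name); cv2.imwrite('pics/'+fn,im['pixels'][:,:,::-1]); return im
def proj(im,X):
    p,_=cv2.projectPoints(np.float64(X).reshape(-1,1,3),cv2.Rodrigues(np.float64(im['R']))[0],np.float64(im['t']),np.float64(im['camera_matrix']),np.float64(im['D'])); return p.reshape(-1,2)
E
python3 - <<'E'
from h import *
o=ctrl.get_obs(); print(o['t'],o['ee_pos'],o['orientation'],o['width'])
for c in ['top','side','wrist']:
    save(c,c+'0.png')
    if c=='wrist': continue
    for n in ['slot','gate_bar','caddy_grip','stick0_center','stick1_center','stick2_center','dispenser','caddy','flask','soda','can','meter','driver','fan','tape']:
        print(c,n,[(np.round(d['location']).tolist(),round(d['p'],2)) for d in ctrl.pinpoint(c,n)][:4])
print(ctrl.get_obs()['t'])
E
```

```text
0.0 [250.50012074 572.00328097 221.90426243] [ 2.62888169e+00  1.71856056e+00 -2.04398304e-03] 87.672405878854
top slot [([563.0, 239.0, 118.0], 0.65)]
top gate_bar []
top caddy_grip [([349.0, -166.0, 93.0], 0.87), ([583.0, -180.0, 88.0], 0.74)]
top stick0_center [([581.0, -197.0, 5.0], 0.57), ([748.0, -296.0, 3.0], 0.46)]
top stick1_center [([584.0, -183.0, 7.0], 0.54), ([659.0, 420.0, 4.0], 0.27)]
top stick2_center [([581.0, -171.0, 8.0], 0.75), ([400.0, 29.0, -0.0], 0.67)]
top dispenser [([556.0, 239.0, -3.0], 0.72), ([478.0, 444.0, 5.0], 0.67)]
top caddy [([349.0, -161.0, 1.0], 0.88), ([580.0, -179.0, 2.0], 0.77), ([661.0, 418.0, 1.0], 0.48)]
top flask [([663.0, 420.0, 2.0], 0.69)]
top soda [([666.0, -447.0, -2.0], 0.57)]
top can [([482.0, 442.0, 4.0], 0.8), ([580.0, -180.0, 0.0], 0.47)]
top meter [([401.0, 28.0, -4.0], 0.92)]
top driver [([632.0, -16.0, 4.0], 0.62)]
top fan [([514.0, -454.0, -3.0], 0.56)]
top tape [([790.0, -31.0, -2.0], 0.58), ([586.0, -172.0, 10.0], 0.55)]
side slot [([558.0, 237.0, 119.0], 0.96)]
side gate_bar [([670.0, -451.0, 1.0], 0.63), ([470.0, 214.0, 137.0], 0.58), ([585.0, -186.0, 11.0], 0.46)]
side caddy_grip [([350.0, -166.0, 89.0], 0.86), ([575.0, -181.0, 89.0], 0.82)]
side stick0_center [([578.0, -198.0, 10.0], 0.87)]
side stick1_center [([582.0, -184.0, 9.0], 0.54)]
side stick2_center [([582.0, -170.0, 8.0], 0.79)]
side dispenser [([562.0, 238.0, 0.0], 0.56)]
side caddy []
side flask [([667.0, 415.0, -1.0], 0.82)]
side soda [([671.0, -452.0, 2.0], 0.63)]
side can [([479.0, 437.0, -0.0], 0.88)]
side meter [([404.0, 30.0, 2.0], 0.73)]
side driver [([630.0, -15.0, 3.0], 0.86), ([561.0, 236.0, 0.0], 0.51), ([518.0, -460.0, -2.0], 0.44)]
side fan [([517.0, -454.0, -0.0], 0.71), ([794.0, -30.0, 0.0], 0.53)]
side tape [([794.0, -32.0, -1.0], 0.8)]
1.65
```

View pics/top0.png

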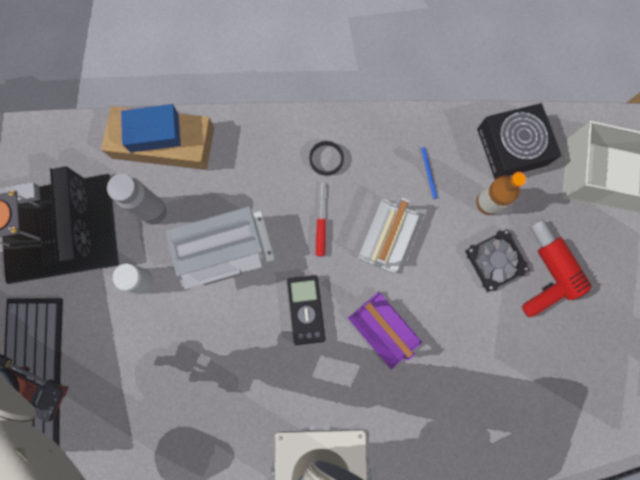

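View pics/side0.png

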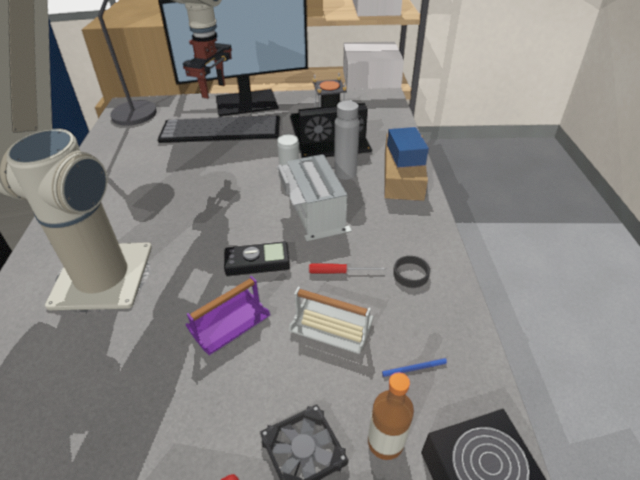

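View pics/wrist0.png

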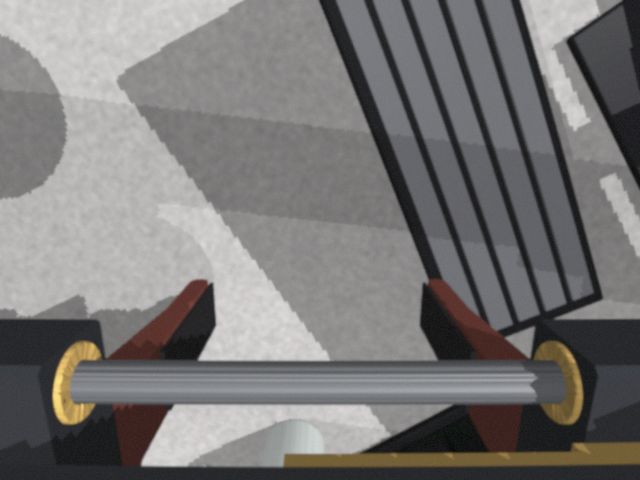

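The top view shows the dispenser at about (220,243) px, slightly turned, and the real caddy with sticks at (390,235). The purple look-alike is at (387,330), and the blue stick at (430,172) is a decoy too. Next I'll measure the yaws.

```bash
python3 - <<'E'
from h import *
a=cv2.imread('pics/top0.png')
def crop(a,x0,y0,w,h,s,fn): cv2.imwrite('pics/'+fn,cv2.resize(a[y0:y0+h,x0:x0+w],None,fx=s,fy=s,interpolation=cv2.INTER_CUBIC))
crop(a,155,190,130,100,6,'c_disp.png'); crop(a,340,185,100,95,6,'c_cad.png')
b=cv2.imread('pics/side0.png'); crop(b,265,140,110,100,6,'s_disp.png'); crop(b,280,280,100,80,6,'s_cad.png')
E
```

```text
(no output)
```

View pics/c_disp.png

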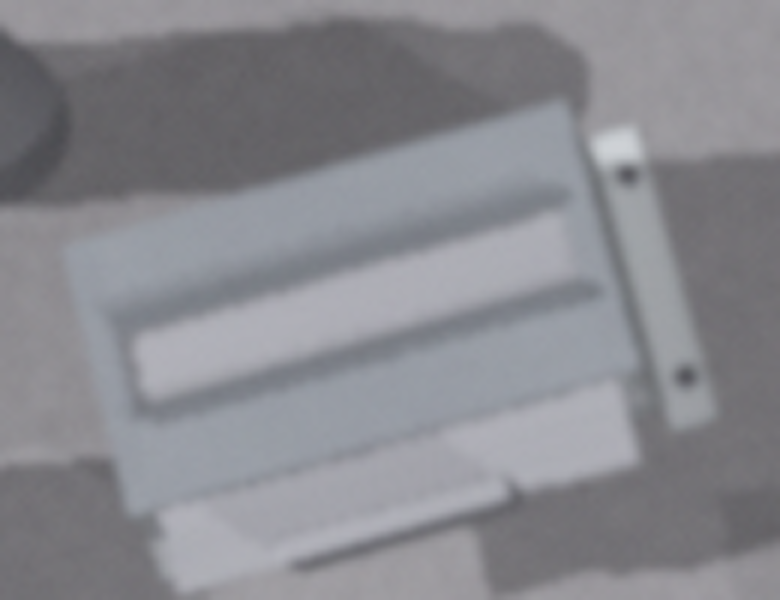

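View pics/c_cad.png

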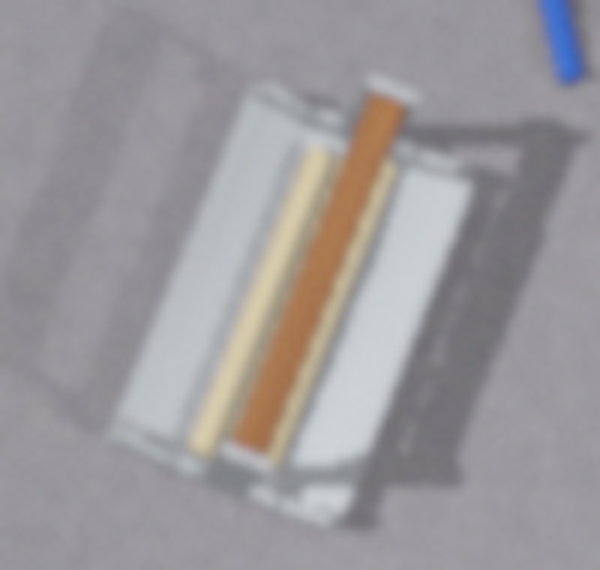

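View pics/s_disp.png

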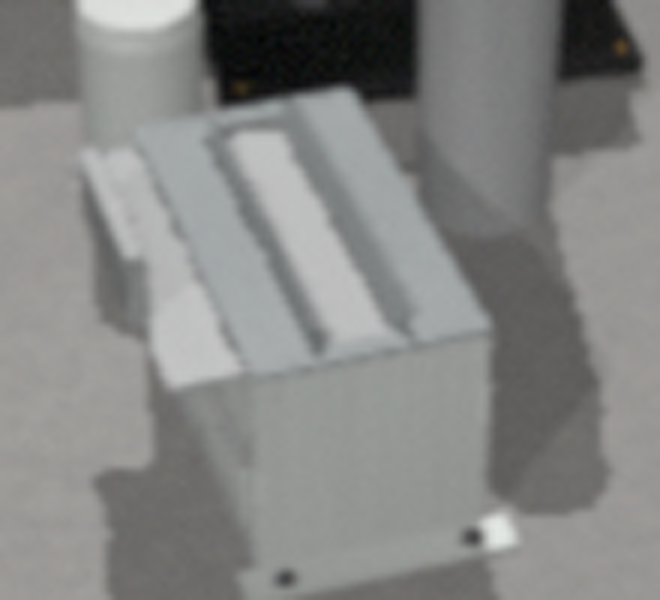

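View pics/s_cad.png

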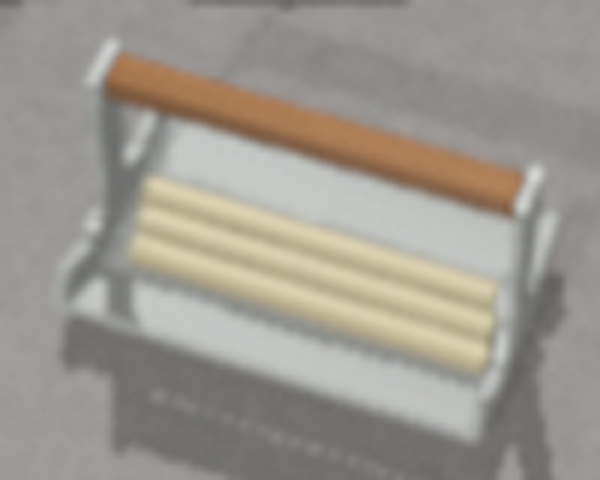

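```bash
cat > fit.py <<'E'
from h import *
from scipy.optimize import least_squares
T=ctrl.get_image('top'); S=ctrl.get_image('side')
def fit(obs,x0):
    def res(p):
        c,s=np.cos(p[2]),np.sin(p[2]); r=[]
        for im,L,uv in obs:
            X=[p[0]+c*L[0]-s*L[1],p[1]+s*L[0]+c*L[1],L[2]]
            r.append(proj(im,X)[0]-uv)
        return np.ravel(r)
    q=least_squares(res,x0,loss='soft_l1'); return q.x,res(q.x).reshape(-1,2)
def t(x0,y0,u,v): return np.array([x0+u/6-.42,y0+v/6-.42])
d=[(T,L,t(155,190,*p)) for L,p in [((55,102,115),(65,248)),((55,-102,115),(565,100)),((-55,-102,115),(638,372)),((-55,102,115),(130,517))]]
d+=[(S,L,t(265,140,*p)) for L,p in [((-55,102,115),(137,128)),((55,102,115),(350,90)),((55,-102,115),(490,330)),((-55,-102,115),(255,375))]]
p,r=fit(d,[560,238,.2]); print('disp',p,np.degrees(p[2])); print(r.round(1).tolist())
# caddy, y axis toward image-bottom (world -x)
c=[(T,L,t(340,185,*q)) for L,q in [((0,-78,96),(388,98)),((0,78,96),(252,447)),((51,-82,17),(253,92)),((-51,-82,17),(472,182)),((51,82,17),(112,430)),((-51,82,17),(335,525))]]
c+=[(S,L,t(280,280,*q)) for L,q in [((8,-78,96),(535,172)),((8,78,96),(120,55)),((-51,82,17),(65,310)),((-51,-82,17),(475,440))]]
p,r=fit(c,[580,-181,1.2]); print('cad',p,np.degrees(p[2])); print(r.round(1).tolist())
E
python3 fit.py
```

```text
disp [5.60260385e+02 2.39289655e+02 2.66041345e-01] 15.243046223299887
[[-0.9, -0.4], [-0.3, 0.1], [-0.1, -0.6], [-0.6, -0.1], [-0.7, 1.2], [-0.1, 1.0], [0.3, 1.1], [-0.7, 1.7]]
cad [ 582.3477038  -183.25778929    1.15851407] 66.37796660484703
[[0.1, -1.0], [-0.8, 0.6], [-0.4, -1.5], [0.3, -1.4], [-0.8, 1.3], [0.0, 1.0], [-0.1, 1.1], [0.0, 0.2], [-1.6, -0.4], [1.0, 1.0]]
```

```bash
cat > plan.py <<'E'
# usage: plan.py "x,y,z,yaw,tilt[,ncalls]" ...   prints calls; stores the resulting commanded pose
import sys,json,os,numpy as np
from scipy.spatial.transform import Rotation as R, Slerp
def rot(yaw,tilt): return R.from_euler('ZYX',[yaw,tilt,180],degrees=True)
if os.path.exists('cmd.json'):
    c=json.load(open('cmd.json')); P=np.array(c['p']); Q=R.from_quat(c['q'])
else: P=np.array([250.702,572.497,222.675]); Q=rot(66.35,0)
for a in sys.argv[1:]:
    v=[float(x) for x in a.split(',')]; P1=np.array(v[:3]); Q1=rot(v[3],v[4])
    d=Q.inv().apply(P1-P); ang=np.degrees((Q.inv()*Q1).magnitude())
    n=int(v[5]) if len(v)>5 else max(1,int(np.ceil(max(abs(d).max()/149,np.linalg.norm(P1-P)/290,ang/50))))
    P0,Q0=P,Q; sl=Slerp([0,1],R.concatenate([Q0,Q1]))
    for k in range(n):
        rows=[]; 
        for i in range(1,6):
            s=(k+i/5)/n; sh=Q.inv().apply(P0+s*(P1-P0)-P)/150; rv=(Q.inv()*sl(s)).as_rotvec()/np.radians(60)
            rows.append([np.round(sh,2 if i<5 else 3).tolist(),np.round(rv,2 if i<5 else 3).tolist()])
        print(json.dumps((np.array(rows)+0.0).tolist()).replace('-0.0,','0,').replace('0.0,','0,').replace('0.0]','0]'))
        P=P+Q.apply(np.array(rows[-1][0])*150); Q=Q*R.from_rotvec(np.array(rows[-1][1])*np.radians(60))
    print('->',P.round(1),Q.as_euler('ZYX',degrees=True).round(2))
json.dump({'p':P.tolist(),'q':Q.as_quat().tolist()},open('cmd.json','w'))
E
python3 plan.py 478,217,200,15.24,0
```

```text
[[[-0.1, 0.16, 0.01], [0, 0, 0.06]], [[-0.21, 0.31, 0.02], [0, 0, 0.11]], [[-0.31, 0.47, 0.03], [0, 0, 0.17]], [[-0.42, 0.62, 0.04], [0, 0, 0.23]], [[-0.521, 0.78, 0.05], [0, 0, 0.284]]]
[[[-0.05, 0.18, 0.01], [0, 0, 0.06]], [[-0.11, 0.36, 0.02], [0, 0, 0.11]], [[-0.16, 0.54, 0.03], [0, 0, 0.17]], [[-0.22, 0.72, 0.04], [0, 0, 0.23]], [[-0.27, 0.898, 0.051], [0, 0, 0.284]]]
[[[0, 0.19, 0.01], [0, 0, 0.06]], [[0, 0.37, 0.02], [0, 0, 0.11]], [[0, 0.56, 0.03], [0, 0, 0.17]], [[0, 0.75, 0.04], [0, 0, 0.23]], [[0.005, 0.937, 0.05], [0, 0, 0.284]]]
-> [477.9 217.  200. ] [ 15.23   0.   180.  ]
```

>>> {"op": "move_arm", "data": {"motion": [[[-0.1,0.16,0.01],[0,0,0.06]],[[-0.21,0.31,0.02],[0,0,0.11]],[[-0.31,0.47,0.03],[0,0,0.17]],[[-0.42,0.62,0.04],[0,0,0.23]],[[-0.521,0.78,0.05],[0,0,0.284]]], "gripper": 0.5}}

```text
t: 2.38
ee_pos: [326.9, 453.2, 215.2]
orientation: [-2.856, -1.308, -0.0]
ft_force: [0.1, 0.1, -0.1]
width: 44.8
```

>>> {"op": "move_arm", "data": {"motion": [[[-0.05,0.18,0.01],[0,0,0.06]],[[-0.11,0.36,0.02],[0,0,0.11]],[[-0.16,0.54,0.03],[0,0,0.17]],[[-0.22,0.72,0.04],[0,0,0.23]],[[-0.27,0.898,0.051],[0,0,0.284]]]}}

```text
t: 3.0
ee_pos: [402.7, 334.6, 207.6]
orientation: [-3.019, -0.87, -0.0]
ft_force: [0.5, 0.6, 0.0]
width: 43.7
```

>>> {"op": "move_arm", "data": {"motion": [[[0,0.19,0.01],[0,0,0.06]],[[0,0.37,0.02],[0,0,0.11]],[[0,0.56,0.03],[0,0,0.17]],[[0,0.75,0.04],[0,0,0.23]],[[0.005,0.937,0.05],[0,0,0.284]]]}}

```text
t: 3.62
ee_pos: [478.4, 216.2, 200.1]
orientation: [-3.114, -0.413, -0.0]
ft_force: [-0.3, 0.7, 0.3]
width: 43.9
```

```bash
python3 - <<'E'
from h import *
o=ctrl.get_obs(); print(o['t'],o['ee_pos'],o['orientation'],o['width'],o['qpos'])
im=save('wrist','w1.png')
print([(np.round(d['location']).tolist(),round(d['p'],2)) for d in ctrl.pinpoint('wrist','gate_bar')],[(np.round(d['location']).tolist(),round(d['p'],2)) for d in ctrl.pinpoint('wrist','slot')])
save('top','t1.png')
E
```

```text
3.625 [478.43901968 216.22397926 200.13353439] [-3.11419523e+00 -4.13223341e-01 -4.95691922e-04] 43.90041393375926 [4.01787555e-01 3.06621747e-01 1.86895508e+00 1.68219328e-05
 9.65684574e-01 1.37938733e-01]
[] [([559.0, 242.0, 114.0], 0.93)]
```

View pics/w1.png

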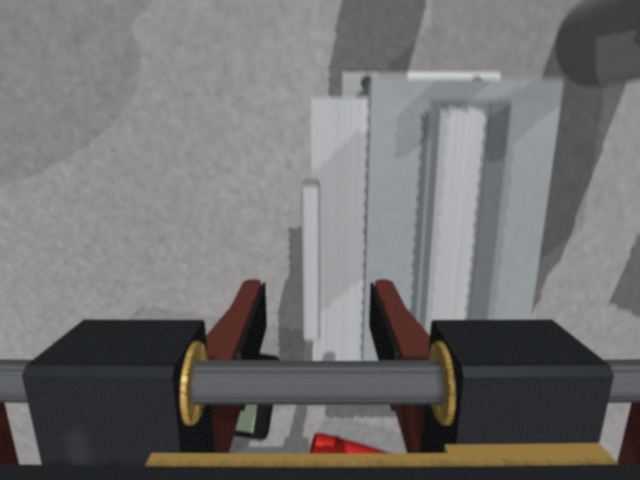

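The wrist view shows the upright pull bar at about (311,180–340) px, between the fingers at 265 and 375. I'll check this against the pose estimate.

```bash
python3 - <<'E'
from h import *
o=ctrl.get_obs(); im=ctrl.get_image('wrist')
M=np.array(im['mount']); Rt=R.from_rotvec(o['orientation']).as_matrix()
W=np.eye(4); W[:3,:3]=Rt; W[:3,3]=o['ee_pos']; C=np.linalg.inv(W@M); im['R']=C[:3,:3]; im['t']=C[:3,3]
a=.266; ca,sa=np.cos(a),np.sin(a)
def d2w(x,y,z): return [560.3+ca*x-sa*y,239.3+sa*x+ca*y,z]
for n,L in {'bar+':(-85,45,147),'bar-':(-85,-45,147),'box fl':(-55,102,115),'box bl':(55,102,115),'box br':(55,-102,115),'gatebar pt':(-85,0,139)}.items(): print(n,proj(im,d2w(*L))[0].round(1))
E
python3 plan.py 477.8,217,122,15.24,0
```

```text
bar+ [316.3 183.3]
bar- [316.4 339.1]
box fl [369.5  75.8]
box bl [562.4  77. ]
box br [517.9 390.8]
gatebar pt [316.4 260.9]
[[[0, 0, 0.1], [0, 0, 0]], [[0, 0, 0.21], [0, 0, 0]], [[0, 0, 0.31], [0, 0, 0]], [[0, 0, 0.42], [0, 0, 0]], [[-0.001, 0, 0.52], [0, 0, 0]]]
-> [477.8 217.  122. ] [ 15.23   0.   180.  ]
```

>>> {"op": "move_arm", "data": {"motion": [[[0,0,0.1],[0,0,0]],[[0,0,0.21],[0,0,0]],[[-0.01,0,0.31],[0,0,0]],[[-0.01,0,0.42],[0,0,0]],[[-0.014,0,0.52],[0,0,0]]]}}

```text
t: 4.5
ee_pos: [475.6, 216.4, 120.6]
orientation: [3.114, 0.416, -0.001]
ft_force: [-0.9, -0.4, 0.3]
width: 43.7
```

>>> {"op": "move_arm", "data": {"motion": [[[0,0,0],[0,0,0]],[[0,0,0],[0,0,0]],[[0,0,0],[0,0,0]],[[0,0,0],[0,0,0]],[[0,0,0],[0,0,0]]], "gripper": 0}}

```text
t: 5.12
ee_pos: [475.8, 216.4, 122.5]
orientation: [3.114, 0.417, 0.0]
ft_force: [-2.6, -1.0, 5.0]
width: 9.9
```

>>> {"op": "move_arm", "data": {"motion": [[[-0.06,0,0],[0,0,0]],[[-0.12,0,0],[0,0,0]],[[-0.18,0,0],[0,0,0]],[[-0.24,0,0],[0,0,0]],[[-0.3,0,0],[0,0,0]]]}}

```text
t: 5.75
ee_pos: [434.7, 205.3, 122.7]
orientation: [-3.113, -0.417, -0.011]
ft_force: [31.0, 1.2, -28.5]
width: 9.7
```

>>> {"op": "move_arm", "data": {"motion": [[[0,0,0],[0,0,0]],[[0,0,0],[0,0,0]],[[0,0,0],[0,0,0]],[[0,0,0],[0,0,0]],[[0,0,0],[0,0,0]]]}}

```text
t: 6.38
ee_pos: [434.7, 205.2, 122.5]
orientation: [-3.113, -0.416, -0.008]
ft_force: [11.4, 0.3, -1.9]
width: 9.7
```

```bash
python3 - <<'E'
from h import *
T=save('top','t2.png'); a=cv2.imread('pics/t2.png'); cv2.imwrite('pics/t2c.png',cv2.resize(a[180:310,140:300],None,fx=4,fy=4))
E
```

```text
(no output)
```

View pics/t2c.png

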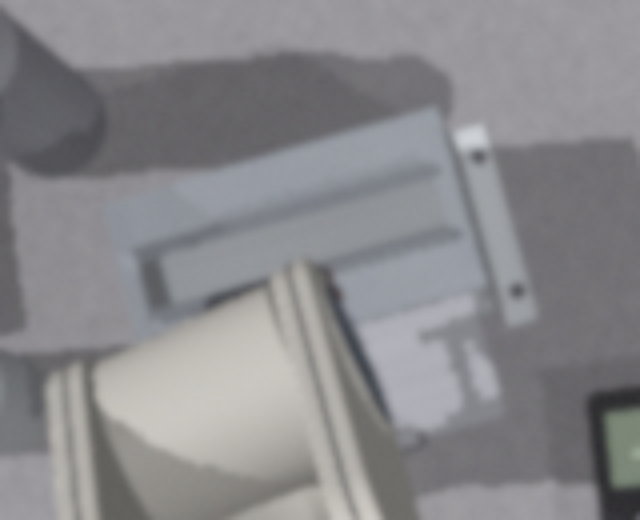

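```bash
cat > off.py <<'E'
import json,sys,numpy as np
from scipy.spatial.transform import Rotation as R
c=json.load(open('cmd.json')); v=np.array(eval(sys.argv[1]))*150
c['p']=(np.array(c['p'])+R.from_quat(c['q']).apply(v)).tolist(); json.dump(c,open('cmd.json','w')); print(c['p'])
E
python3 off.py "[-0.313,0,0]"; python3 plan.py 434.7,205.2,122,15.24,0 434.7,205.2,222,15.24,0
```

```text
[432.4865200328771, 204.6339888134121, 122.02500000000002]
[[[0, 0, 0], [0, 0, 0]], [[0.01, 0, 0], [0, 0, 0]], [[0.01, 0, 0], [0, 0, 0]], [[0.01, 0, 0], [0, 0, 0]], [[0.015, 0, 0], [0, 0, 0]]]
-> [434.7 205.2 122. ] [ 15.23   0.   180.  ]
[[[0, 0, -0.13], [0, 0, 0]], [[0, 0, -0.27], [0, 0, 0]], [[0, 0, -0.4], [0, 0, 0]], [[0, 0, -0.53], [0, 0, 0]], [[0, 0, -0.667], [0, 0, 0]]]
-> [434.7 205.2 222.1] [ 15.23   0.   180.  ]
```

>>> {"op": "move_arm", "data": {"motion": [[[0,0,0],[0,0,0]],[[0,0,0],[0,0,0]],[[0.01,0,0],[0,0,0]],[[0.01,0,0],[0,0,0]],[[0.015,0,0],[0,0,0]]], "gripper": 0.5}}

```text
t: 7.05
ee_pos: [434.4, 205.2, 121.9]
orientation: [3.114, 0.416, -0.001]
ft_force: [0.3, 0.4, -0.4]
width: 44.2
```

>>> {"op": "move_arm", "data": {"motion": [[[0,0,-0.13],[0,0,0]],[[0,0,-0.27],[0,0,0]],[[0,0,-0.4],[0,0,0]],[[0,0,-0.53],[0,0,0]],[[0,0,-0.667],[0,0,0]]]}}

```text
t: 7.68
ee_pos: [434.4, 205.2, 222.6]
orientation: [3.114, 0.416, -0.001]
ft_force: [0.4, 0.7, 0.2]
width: 43.8
```

```bash
python3 - <<'E'
from h import *
o=ctrl.get_obs(); print(o['ee_pos'])
save('wrist','w3.png'); save('side','s3.png')
print([(np.round(d['location']).tolist(),round(d['p'],2)) for d in ctrl.pinpoint('side','gate_bar')])
im=ctrl.get_image('wrist')
M=np.array(im['mount']); Rt=R.from_rotvec(o['orientation']).as_matrix()
W=np.eye(4); W[:3,:3]=Rt; W[:3,3]=o['ee_pos']; C=np.linalg.inv(W@M); im['R']=C[:3,:3]; im['t']=C[:3,3]
a=.266; ca,sa=np.cos(a),np.sin(a)
def d2w(x,y,z): return [560.3+ca*x-sa*y,239.3+sa*x+ca*y,z]
for n,L in {'bar+':(-130,45,147),'bar-':(-130,-45,147),'bar+40':(-125,45,147)}.items(): print(n,proj(im,d2w(*L))[0].round(1))
E
python3 plan.py 500,20,230,50,0 578,-175,190,66.4,0
```

```text
[434.44340209 205.15101422 222.64249584]
[([432.0, 198.0, 140.0], 0.81)]
bar+ [316.6 178.9]
bar- [316.6 322. ]
bar+40 [325.2 178.9]
[[[0.01, 0.13, -0.01], [0, 0, -0.06]], [[0.02, 0.26, -0.01], [0, 0, -0.12]], [[0.03, 0.39, -0.02], [0, 0, -0.17]], [[0.04, 0.52, -0.02], [0, 0, -0.23]], [[0.048, 0.653, -0.026], [0, 0, -0.29]]]
[[[-0.03, 0.13, -0.01], [0, 0, -0.06]], [[-0.06, 0.25, -0.01], [0, 0, -0.12]], [[-0.09, 0.38, -0.02], [0, 0, -0.17]], [[-0.12, 0.51, -0.02], [0, 0, -0.23]], [[-0.15, 0.637, -0.027], [0, 0, -0.29]]]
-> [499.9  20.  230. ] [ 50.03   0.   180.  ]
[[[-0.07, 0.12, 0.03], [0, 0, -0.03]], [[-0.13, 0.25, 0.05], [0, 0, -0.05]], [[-0.2, 0.37, 0.08], [0, 0, -0.08]], [[-0.26, 0.49, 0.11], [0, 0, -0.11]], [[-0.331, 0.617, 0.133], [0, 0, -0.136]]]
[[[-0.08, 0.11, 0.03], [0, 0, -0.03]], [[-0.17, 0.23, 0.05], [0, 0, -0.05]], [[-0.25, 0.34, 0.08], [0, 0, -0.08]], [[-0.33, 0.45, 0.11], [0, 0, -0.11]], [[-0.415, 0.564, 0.134], [0, 0, -0.137]]]
-> [ 578. -175.  190.] [ 66.41   0.   180.  ]
```

View pics/w3.png

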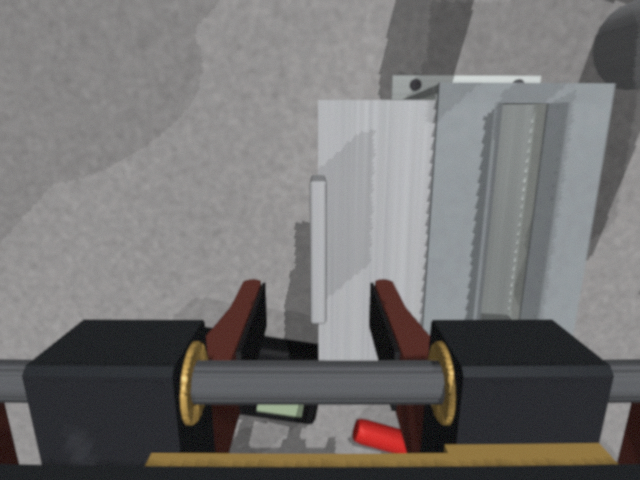

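The bar now shows at (318,178–322) px. That matches the fully open prediction (316.6) and the slot is clear, so the gate is open. Now on to the caddy.

>>> {"op": "move_arm", "data": {"motion": [[[0.01,0.13,-0.01],[0,0,-0.06]],[[0.02,0.26,-0.01],[0,0,-0.12]],[[0.03,0.39,-0.02],[0,0,-0.17]],[[0.04,0.52,-0.02],[0,0,-0.23]],[[0.048,0.653,-0.026],[0,0,-0.29]]], "gripper": 0.7}}

```text
t: 8.5
ee_pos: [466.7, 111.9, 224.6]
orientation: [-3.014, -0.886, 0.004]
ft_force: [0.7, -0.0, -0.2]
width: 61.2
```

>>> {"op": "move_arm", "data": {"motion": [[[-0.03,0.13,-0.01],[0,0,-0.06]],[[-0.06,0.25,-0.01],[0,0,-0.12]],[[-0.09,0.38,-0.02],[0,0,-0.17]],[[-0.12,0.51,-0.02],[0,0,-0.23]],[[-0.15,0.637,-0.027],[0,0,-0.29]]]}}

```text
t: 9.12
ee_pos: [499.3, 19.3, 228.6]
orientation: [-2.845, -1.331, 0.003]
ft_force: [0.1, 0.4, -0.4]
width: 61.5
```

>>> {"op": "move_arm", "data": {"motion": [[[-0.07,0.12,0.03],[0,0,-0.03]],[[-0.13,0.25,0.05],[0,0,-0.05]],[[-0.2,0.37,0.08],[0,0,-0.08]],[[-0.26,0.49,0.11],[0,0,-0.11]],[[-0.331,0.617,0.133],[0,0,-0.136]]]}}

```text
t: 9.75
ee_pos: [538.3, -78.0, 208.4]
orientation: [-2.743, -1.528, 0.003]
ft_force: [0.6, -0.1, -0.1]
width: 61.7
```

>>> {"op": "move_arm", "data": {"motion": [[[-0.08,0.11,0.03],[0,0,-0.03]],[[-0.17,0.23,0.05],[0,0,-0.05]],[[-0.25,0.34,0.08],[0,0,-0.08]],[[-0.33,0.45,0.11],[0,0,-0.11]],[[-0.415,0.564,0.134],[0,0,-0.137]]]}}

```text
t: 10.38
ee_pos: [577.4, -175.3, 188.1]
orientation: [-2.626, -1.721, 0.002]
ft_force: [0.3, -0.9, 0.2]
width: 61.3
```

```bash
cat >> h.py <<'E'
def wristim():
    o=ctrl.get_obs(); im=ctrl.get_image('wrist')
    W=np.eye(4); W[:3,:3]=R.from_rotvec(o['orientation']).as_matrix(); W[:3,3]=o['ee_pos']
    C=np.linalg.inv(W@np.array(im['mount'])); im['R']=C[:3,:3]; im['t']=C[:3,3]; return o,im
E
python3 - <<'E'
from h import *
o,im=wristim(); print(o['t'],o['ee_pos'],o['qpos'])
a=im['pixels'][:,:,::-1].copy()
ph=np.radians(66.4)
for L in [(8,-78,96),(-8,-78,96),(8,78,96),(-8,78,96),(51,82,17),(-51,82,17),(0,0,96)]:
    p=proj(im,[582.3+np.cos(ph)*L[0]-np.sin(ph)*L[1],-183.3+np.sin(ph)*L[0]+np.cos(ph)*L[1],L[2]])[0]; print(L,p.round(1)); cv2.circle(a,(int(p[0]),int(p[1])),3,(0,0,255),-1)
cv2.imwrite('pics/w4.png',a)
for n in ['caddy_grip','stick0_center','stick1_center','stick2_center']:print(n,[(np.round(d['location']).tolist(),round(d['p'],2)) for d in ctrl.pinpoint('wrist',n)])
E
```

```text
10.375 [ 577.39665687 -175.33518639  188.08792934] [-3.14548104e-01  4.33590017e-01  1.70379129e+00  2.40776417e-05
  1.00677140e+00 -1.47461447e+00]
(8, -78, 96) [320.5 364.6]
(-8, -78, 96) [297.6 364.6]
(8, 78, 96) [321.5 132.8]
(-8, 78, 96) [294.8 132.7]
(51, 82, 17) [375.5 128.6]
(-51, 82, 17) [245.6 128.4]
(0, 0, 96) [308.6 257.3]
caddy_grip [([583.0, -185.0, 94.0], 0.69)]
stick0_center [([754.0, -300.0, 5.0], 0.92), ([578.0, -198.0, 9.0], 0.64)]
stick1_center [([582.0, -184.0, -1.0], 0.22)]
stick2_center [([587.0, -171.0, 9.0], 0.62)]
```

View pics/w4.png

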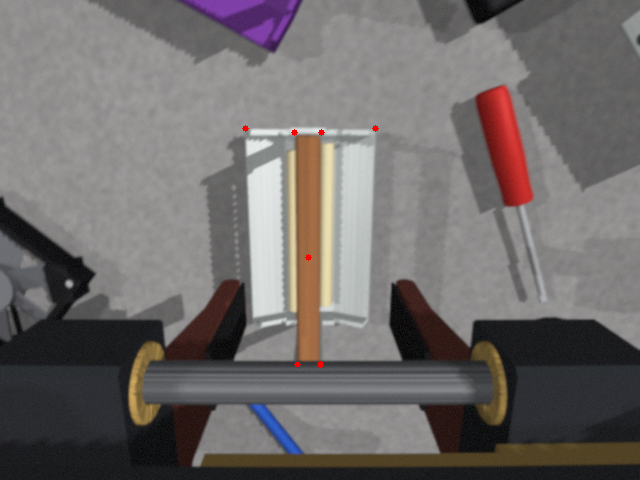

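The overlay points fit the caddy to about 1–2 px, with bar ends at (308,133) and (309,364). I'll descend and grip.

```bash
python3 plan.py 582.5,-183.3,110,66.4,0 582.5,-183.3,71.5,66.4,0
```

```text
[[[-0.01, 0.01, 0.11], [0, 0, 0]], [[-0.02, 0.02, 0.21], [0, 0, 0]], [[-0.02, 0.03, 0.32], [0, 0, 0]], [[-0.03, 0.04, 0.43], [0, 0, 0]], [[-0.039, 0.05, 0.533], [0, 0, 0]]]
-> [ 582.6 -183.4  110. ] [ 66.41   0.   180.  ]
[[[0, 0, 0.05], [0, 0, 0]], [[0, 0, 0.1], [0, 0, 0]], [[0, 0, 0.15], [0, 0, 0]], [[0, 0, 0.21], [0, 0, 0]], [[0, 0, 0.257], [0, 0, 0]]]
-> [ 582.6 -183.4   71.5] [ 66.41   0.   180.  ]
```

>>> {"op": "move_arm", "data": {"motion": [[[-0.01,0.01,0.11],[0,0,0]],[[-0.02,0.02,0.21],[0,0,0]],[[-0.02,0.03,0.32],[0,0,0]],[[-0.03,0.04,0.43],[0,0,0]],[[-0.039,0.05,0.533],[0,0,0]]]}}

```text
t: 11.25
ee_pos: [582.4, -183.4, 108.6]
orientation: [-2.628, -1.72, 0.001]
ft_force: [0.5, -0.3, -0.5]
width: 61.4
```

>>> {"op": "move_arm", "data": {"motion": [[[0,0,0.05],[0,0,0]],[[0,0,0.1],[0,0,0]],[[0,0,0.15],[0,0,0]],[[0,0,0.21],[0,0,0]],[[0,0,0.257],[0,0,0]]]}}

```text
t: 11.88
ee_pos: [582.5, -183.3, 71.0]
orientation: [-2.629, -1.72, 0.0]
ft_force: [0.0, 0.7, 0.5]
width: 61.6
```

>>> {"op": "move_arm", "data": {"motion": [[[0,0,0],[0,0,0]],[[0,0,0],[0,0,0]],[[0,0,0],[0,0,0]],[[0,0,0],[0,0,0]],[[0,0,0],[0,0,0]]], "gripper": 0}}

```text
t: 12.5
ee_pos: [582.6, -183.4, 71.6]
orientation: [2.629, 1.72, 0.0]
ft_force: [0.4, 0.0, -1.5]
width: 15.7
```

```bash
python3 - <<'E'
import numpy as np
# slot frame: rim point target (xr,zr) -> TCP world, for tilt th
a=np.radians(15.24)
for th,xr,zr in [(0,-15,175),(12,-15,160),(20,-16,140),(27,-16,133),(33,-16,133),(40,-16,133),(50,-16,133)]:
    t=np.radians(th); rx,rz=51,-73+ -0
    gx=xr-(rx*np.cos(t)+rz*np.sin(t)); gz=zr-(-rx*np.sin(t)+rz*np.cos(t))
    # TCP = grasp - 19*caddy z
    x=gx-19*np.sin(t); z=gz-19*np.cos(t)
    print(th,(560.3+x*np.cos(a)).round(1),(239.3+x*np.sin(a)).round(1),z.round(1),'disp x',round(x,1))
E
cp cmd.json cmd_grasp.json
python3 plan.py 582.5,-183.3,250,66.4,0
```

```text
0 496.6 222.0 229.0 disp x -66.0
12 508.5 225.2 223.4 disp x -53.7
20 516.4 227.4 208.2 disp x -45.5
27 524.7 229.6 204.3 disp x -36.9
33 532.0 231.6 206.1 disp x -29.4
40 540.7 233.9 207.1 disp x -20.4
50 553.1 237.4 206.8 disp x -7.4
[[[0, 0, -0.12], [0, 0, 0]], [[0, 0, -0.24], [0, 0, 0]], [[0, 0, -0.36], [0, 0, 0]], [[0, 0, -0.48], [0, 0, 0]], [[0, 0, -0.595], [0, 0, 0]]]
[[[0, 0, -0.12], [0, 0, 0]], [[0, 0, -0.24], [0, 0, 0]], [[0, 0, -0.36], [0, 0, 0]], [[0, 0, -0.48], [0, 0, 0]], [[0, 0, -0.595], [0, 0, 0]]]
-> [ 582.6 -183.4  250. ] [ 66.41   0.   180.  ]
```

>>> {"op": "move_arm", "data": {"motion": [[[0,0,-0.12],[0,0,0]],[[0,0,-0.24],[0,0,0]],[[0,0,-0.36],[0,0,0]],[[0,0,-0.48],[0,0,0]],[[0,0,-0.595],[0,0,0]]]}}

```text
t: 13.12
ee_pos: [582.7, -183.4, 162.3]
orientation: [2.628, 1.72, 0.001]
ft_force: [1.0, 0.4, -2.7]
width: 15.5
```

>>> {"op": "move_arm", "data": {"motion": [[[0,0,-0.12],[0,0,0]],[[0,0,-0.24],[0,0,0]],[[0,0,-0.36],[0,0,0]],[[0,0,-0.48],[0,0,0]],[[0,0,-0.595],[0,0,0]]]}}

```text
t: 13.75
ee_pos: [582.5, -183.4, 251.2]
orientation: [2.629, 1.72, 0.0]
ft_force: [0.7, -0.6, -3.1]
width: 15.8
```

```bash
python3 plan.py 496.6,222,250,15.24,0,5; python3 - <<'E'
from h import *
save('side','s5.png'); print(ctrl.get_obs()['ft_force'])
E
```

```text
[[[0.09, -0.06, 0], [0, 0, 0.03]], [[0.18, -0.13, 0], [0, 0, 0.07]], [[0.27, -0.19, 0], [0, 0, 0.1]], [[0.36, -0.26, 0], [0, 0, 0.14]], [[0.449, -0.321, 0], [0, 0, 0.171]]]
[[[0.08, -0.08, 0], [0, 0, 0.03]], [[0.15, -0.16, 0], [0, 0, 0.07]], [[0.23, -0.24, 0], [0, 0, 0.1]], [[0.31, -0.32, 0], [0, 0, 0.14]], [[0.385, -0.397, 0], [0, 0, 0.17]]]
[[[0.06, -0.09, 0], [0, 0, 0.03]], [[0.12, -0.18, 0], [0, 0, 0.07]], [[0.19, -0.27, 0], [0, 0, 0.1]], [[0.25, -0.37, 0], [0, 0, 0.14]], [[0.309, -0.458, 0], [0, 0, 0.171]]]
[[[0.04, -0.1, 0], [0, 0, 0.03]], [[0.09, -0.2, 0], [0, 0, 0.07]], [[0.13, -0.3, 0], [0, 0, 0.1]], [[0.18, -0.4, 0], [0, 0, 0.14]], [[0.222, -0.506, 0], [0, 0, 0.17]]]
[[[0.03, -0.11, 0], [0, 0, 0.03]], [[0.05, -0.21, 0], [0, 0, 0.07]], [[0.08, -0.32, 0], [0, 0, 0.1]], [[0.1, -0.43, 0], [0, 0, 0.14]], [[0.13, -0.537, 0], [0, 0, 0.171]]]
-> [496.6 222.  250. ] [ 15.23   0.   180.  ]
[ 1.77520069 -0.28361728 -1.60335077]
```

View pics/s5.png

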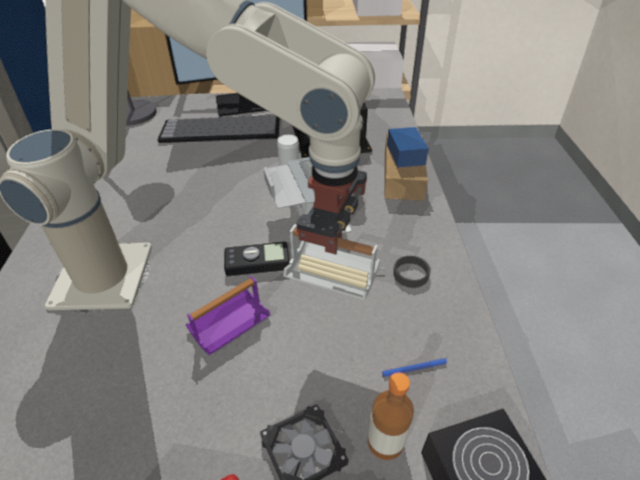

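The caddy is held level at about (330,262) px with all three sticks in it, so I'll carry it over.

>>> {"op": "move_arm", "data": {"motion": [[[0.09,-0.06,0],[0,0,0.03]],[[0.18,-0.13,0],[0,0,0.07]],[[0.27,-0.19,0],[0,0,0.1]],[[0.36,-0.26,0],[0,0,0.14]],[[0.449,-0.321,0],[0,0,0.171]]]}}

```text
t: 14.42
ee_pos: [565.1, -101.8, 250.0]
orientation: [-2.773, -1.477, 0.0]
ft_force: [0.6, 0.0, -3.0]
width: 15.2
```

>>> {"op": "move_arm", "data": {"motion": [[[0.08,-0.08,0],[0,0,0.03]],[[0.15,-0.16,0],[0,0,0.07]],[[0.23,-0.24,0],[0,0,0.1]],[[0.31,-0.32,0],[0,0,0.14]],[[0.385,-0.397,0],[0,0,0.17]]]}}

```text
t: 15.05
ee_pos: [547.9, -20.7, 250.0]
orientation: [-2.893, -1.225, 0.0]
ft_force: [-0.0, 0.2, -3.0]
width: 15.6
```

>>> {"op": "move_arm", "data": {"motion": [[[0.06,-0.09,0],[0,0,0.03]],[[0.12,-0.18,0],[0,0,0.07]],[[0.19,-0.27,0],[0,0,0.1]],[[0.25,-0.37,0],[0,0,0.14]],[[0.309,-0.458,0],[0,0,0.171]]]}}

```text
t: 15.68
ee_pos: [530.7, 60.4, 250.0]
orientation: [-2.991, -0.961, 0.0]
ft_force: [-0.5, 0.2, -2.7]
width: 16.0
```

>>> {"op": "move_arm", "data": {"motion": [[[0.04,-0.1,0],[0,0,0.03]],[[0.09,-0.2,0],[0,0,0.07]],[[0.13,-0.3,0],[0,0,0.1]],[[0.18,-0.4,0],[0,0,0.14]],[[0.222,-0.506,0],[0,0,0.17]]]}}

```text
t: 16.3
ee_pos: [513.6, 141.4, 250.1]
orientation: [3.065, 0.691, -0.0]
ft_force: [-0.4, 0.2, -2.7]
width: 15.7
```

>>> {"op": "move_arm", "data": {"motion": [[[0.03,-0.11,0],[0,0,0.03]],[[0.05,-0.21,0],[0,0,0.07]],[[0.08,-0.32,0],[0,0,0.1]],[[0.1,-0.43,0],[0,0,0.14]],[[0.13,-0.537,0],[0,0,0.171]]]}}

```text
t: 16.92
ee_pos: [496.4, 222.5, 250.0]
orientation: [3.114, 0.414, -0.0]
ft_force: [0.6, -0.2, -2.8]
width: 15.5
```

```bash
python3 plan.py 508.5,225.2,223.4,15.24,12 516.4,227.4,208.2,15.24,20; python3 - <<'E'
from h import *
o,im=wristim(); print(o['ee_pos'],o['qpos']); cv2.imwrite('pics/w6.png',im['pixels'][:,:,::-1]); save('side','s6.png'); save('top','t6.png')
for c in ['wrist','top','side']: print(c,[(np.round(d['location']).tolist(),round(d['p'],2)) for d in ctrl.pinpoint(c,'slot')])
E
```

```text
[[[0.02, 0, 0.04], [0, -0.04, 0]], [[0.03, 0, 0.07], [0, -0.08, 0]], [[0.05, 0, 0.11], [0, -0.12, 0]], [[0.07, 0, 0.14], [0, -0.16, 0]], [[0.082, 0, 0.177], [0, -0.2, 0]]]
-> [508.5 225.3 223.4] [ 15.23  12.   180.  ]
[[[0.01, 0, 0.02], [0, -0.03, 0]], [[0.03, 0, 0.04], [0, -0.05, 0]], [[0.04, 0, 0.05], [0, -0.08, 0]], [[0.06, 0, 0.07], [0, -0.11, 0]], [[0.074, 0, 0.088], [0, -0.133, 0]]]
-> [516.3 227.4 208.2] [ 15.23  19.98 180.  ]
[496.35523562 222.48769544 250.01871914] [ 3.99525342e-01  2.72238685e-01  1.78476054e+00 -2.54578369e-05
  1.08490159e+00  1.34913569e-01]
wrist [([563.0, 241.0, 115.0], 0.82)]
top [([565.0, 240.0, 118.0], 0.66)]
side [([558.0, 240.0, 118.0], 0.61)]
```

View pics/w6.png

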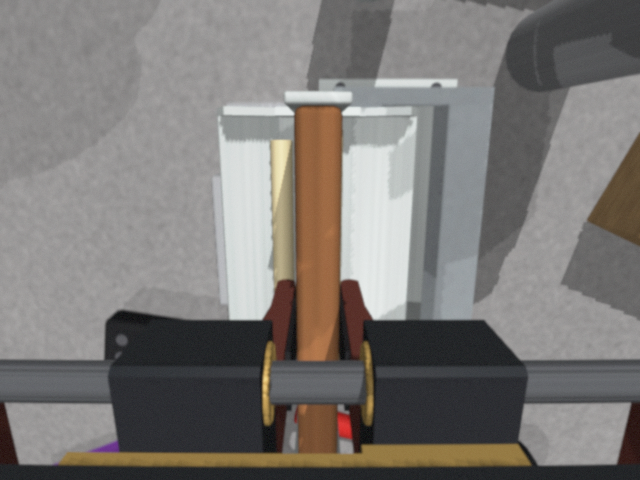

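View pics/s6.png

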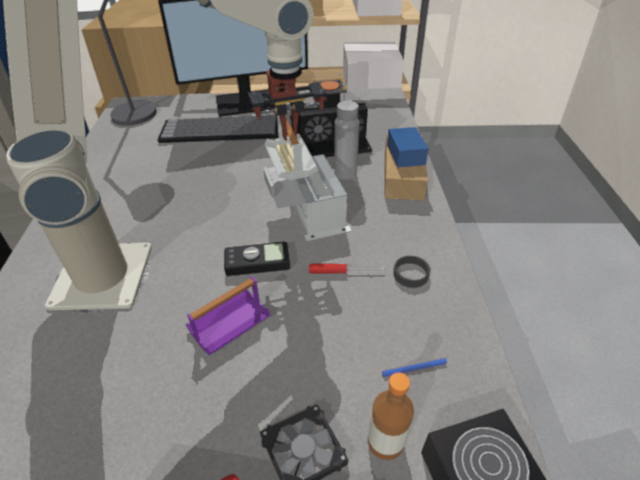

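The wrist view shows the caddy parallel to the slot, with its right rim at x≈415 px just left of the slot. I'll start tipping.

>>> {"op": "move_arm", "data": {"motion": [[[0.02,0,0.04],[0,-0.04,0]],[[0.03,0,0.07],[0,-0.08,0]],[[0.05,0,0.11],[0,-0.12,0]],[[0.07,0,0.14],[0,-0.16,0]],[[0.082,0,0.177],[0,-0.2,0]]]}}

```text
t: 17.85
ee_pos: [509.1, 224.6, 223.4]
orientation: [3.07, 0.41, -0.324]
ft_force: [-0.2, -0.5, -3.4]
width: 15.4
```

>>> {"op": "move_arm", "data": {"motion": [[[0.01,0,0.02],[0,-0.03,0]],[[0.03,0,0.04],[0,-0.05,0]],[[0.04,0,0.05],[0,-0.08,0]],[[0.06,0,0.07],[0,-0.11,0]],[[0.074,0,0.088],[0,-0.133,0]]]}}

```text
t: 18.48
ee_pos: [516.6, 227.5, 208.0]
orientation: [3.022, 0.404, -0.535]
ft_force: [-0.9, 0.2, -2.9]
width: 15.6
```

```bash
python3 - <<'E'
from h import *
o,im=wristim(); print(o['ee_pos'],o['ft_force'],R.from_rotvec(o['orientation']).as_euler('ZYX',degrees=True))
a=im['pixels'][:,:,::-1].copy()
al=.266; ca,sa=np.cos(al),np.sin(al)
def d2w(x,y,z): return [560.3+ca*x-sa*y,239.3+sa*x+ca*y,z]
def line(L1,L2,col):
    p=proj(im,[d2w(*L1),d2w(*L2)]).astype(int); cv2.line(a,tuple(map(int,p[0])),tuple(map(int,p[1])),col,1)
line((-23.5,90,125),(-23.5,-90,125),(0,0,255)); line((23.5,90,125),(23.5,-90,125),(0,0,255))
line((-16,82,140),(-16,-40,140),(0,255,0))
cv2.imwrite('pics/w7.png',a)
S=save('side','s7.png'); b=cv2.imread('pics/s7.png'); cv2.imwrite('pics/s7c.png',cv2.resize(b[100:240,240:380],None,fx=4,fy=4))
E
python3 plan.py 524.7,229.6,204.3,15.24,27,2 532,231.6,206.1,15.24,33,2
```

```text
[516.60978123 227.47850389 207.96234409] [-0.85079789  0.19069581 -2.91026913] [  15.23434641   20.06221012 -179.99958415]
[[[0.01, 0, 0], [0, -0.01, 0]], [[0.01, 0, 0], [0, -0.02, 0]], [[0.02, 0, 0], [0, -0.04, 0]], [[0.03, 0, 0], [0, -0.05, 0]], [[0.032, 0, 0.002], [0, -0.058, 0]]]
[[[0.01, 0, 0], [0, -0.01, 0]], [[0.01, 0, 0], [0, -0.02, 0]], [[0.02, 0, 0], [0, -0.04, 0]], [[0.02, 0, 0], [0, -0.05, 0]], [[0.031, 0, 0.001], [0, -0.059, 0]]]
-> [524.7 229.6 204.3] [ 15.23  27.   180.  ]
[[[0, 0, 0], [0, -0.01, 0]], [[0.01, 0, -0.01], [0, -0.02, 0]], [[0.01, 0, -0.01], [0, -0.03, 0]], [[0.02, 0, -0.01], [0, -0.04, 0]], [[0.02, 0, -0.017], [0, -0.05, 0]]]
[[[0, 0, 0], [0, -0.01, 0]], [[0.01, 0, -0.01], [0, -0.02, 0]], [[0.01, 0, -0.01], [0, -0.03, 0]], [[0.01, 0, -0.01], [0, -0.04, 0]], [[0.019, 0, -0.018], [0, -0.05, 0]]]
-> [532.  231.7 206.1] [ 15.23  33.   180.  ]
```

View pics/w7.png

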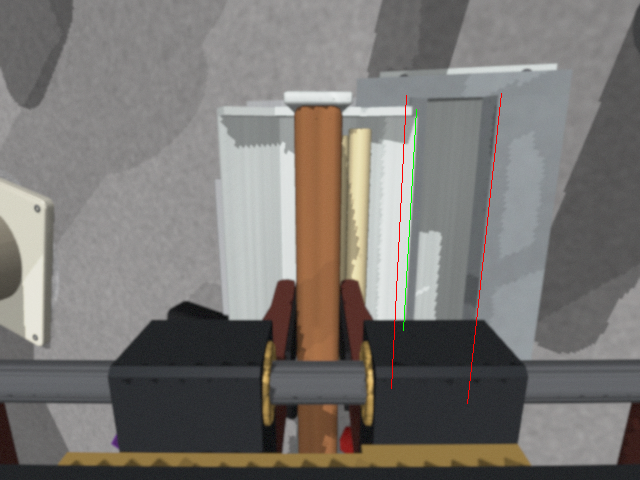

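View pics/s7c.png

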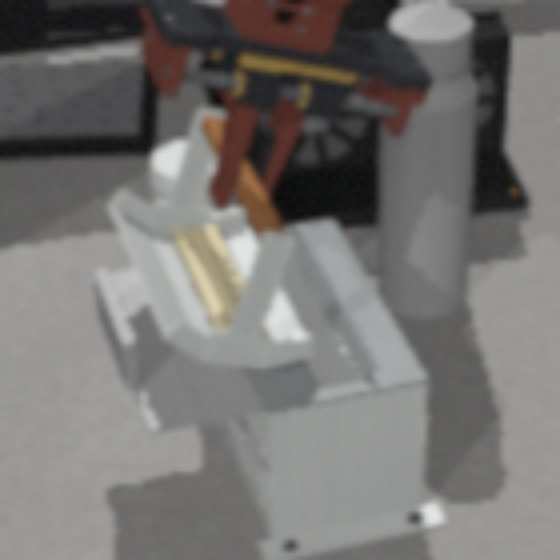

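The sticks have bunched at the low side, at about (358,200) px in the wrist view. The rim lines up with the predicted green line inside the slot's lips, so I'll keep tipping slowly.

>>> {"op": "move_arm", "data": {"motion": [[[0.01,0,0],[0,-0.01,0]],[[0.01,0,0],[0,-0.02,0]],[[0.02,0,0],[0,-0.04,0]],[[0.03,0,0],[0,-0.05,0]],[[0.032,0,0.002],[0,-0.058,0]]]}}

```text
t: 19.2
ee_pos: [520.8, 228.6, 206.2]
orientation: [2.997, 0.401, -0.623]
ft_force: [-0.7, -0.3, -2.6]
width: 15.6
```

>>> {"op": "move_arm", "data": {"motion": [[[0.01,0,0],[0,-0.01,0]],[[0.01,0,0],[0,-0.02,0]],[[0.02,0,0],[0,-0.04,0]],[[0.02,0,0],[0,-0.05,0]],[[0.031,0,0.001],[0,-0.059,0]]]}}

```text
t: 19.82
ee_pos: [524.7, 229.7, 204.2]
orientation: [2.969, 0.397, -0.714]
ft_force: [-0.1, -0.2, -3.1]
width: 15.5
```

>>> {"op": "move_arm", "data": {"motion": [[[0,0,0],[0,-0.01,0]],[[0.01,0,-0.01],[0,-0.02,0]],[[0.01,0,-0.01],[0,-0.03,0]],[[0.02,0,-0.01],[0,-0.04,0]],[[0.02,0,-0.017],[0,-0.05,0]]]}}

```text
t: 20.45
ee_pos: [528.4, 230.6, 205.1]
orientation: [2.943, 0.393, -0.79]
ft_force: [-0.6, -0.7, -2.2]
width: 15.4
```

>>> {"op": "move_arm", "data": {"motion": [[[0,0,0],[0,-0.01,0]],[[0.01,0,-0.01],[0,-0.02,0]],[[0.01,0,-0.01],[0,-0.03,0]],[[0.01,0,-0.01],[0,-0.04,0]],[[0.019,0,-0.018],[0,-0.05,0]]]}}

```text
t: 21.08
ee_pos: [532.0, 231.6, 206.1]
orientation: [2.916, 0.39, -0.865]
ft_force: [-0.1, 0.4, -1.4]
width: 16.2
```

```bash
python3 - <<'E'
from h import *
o,im=wristim(); print(o['ee_pos'],o['ft_force'])
cv2.imwrite('pics/w8.png',im['pixels'][:,:,::-1])
S=save('side','s8.png'); b=cv2.imread('pics/s8.png'); cv2.imwrite('pics/s8c.png',cv2.resize(b[100:240,240:380],None,fx=4,fy=4))
E
python3 plan.py 540.7,233.9,207.1,15.24,40,2 553.1,237.4,206.8,15.24,50,2
```

```text
[531.97359442 231.62728958 206.08878617] [-0.10054588  0.3727508  -1.3911238 ]
[[[0, 0, 0], [0, -0.01, 0]], [[0.01, 0, -0.01], [0, -0.02, 0]], [[0.01, 0, -0.01], [0, -0.03, 0]], [[0.02, 0, -0.02], [0, -0.05, 0]], [[0.023, 0, -0.019], [0, -0.058, 0]]]
[[[0, 0, 0], [0, -0.01, 0]], [[0.01, 0, -0.01], [0, -0.02, 0]], [[0.01, 0, -0.01], [0, -0.04, 0]], [[0.02, 0, -0.02], [0, -0.05, 0]], [[0.022, 0.001, -0.02], [0, -0.059, 0]]]
-> [540.6 233.8 207.1] [ 15.23  40.02 180.  ]
[[[0.01, 0, -0.01], [0, -0.02, 0]], [[0.01, 0, -0.01], [0, -0.03, 0]], [[0.02, 0, -0.02], [0, -0.05, 0]], [[0.03, 0, -0.02], [0, -0.07, 0]], [[0.034, -0.001, -0.027], [0, -0.083, 0]]]
[[[0.01, 0, -0.01], [0, -0.02, 0]], [[0.01, 0, -0.01], [0, -0.03, 0]], [[0.02, 0, -0.02], [0, -0.05, 0]], [[0.02, 0, -0.02], [0, -0.07, 0]], [[0.031, 0, -0.03], [0, -0.083, 0]]]
-> [553.1 237.4 206.8] [ 15.23  49.98 180.  ]
```

View pics/w8.png

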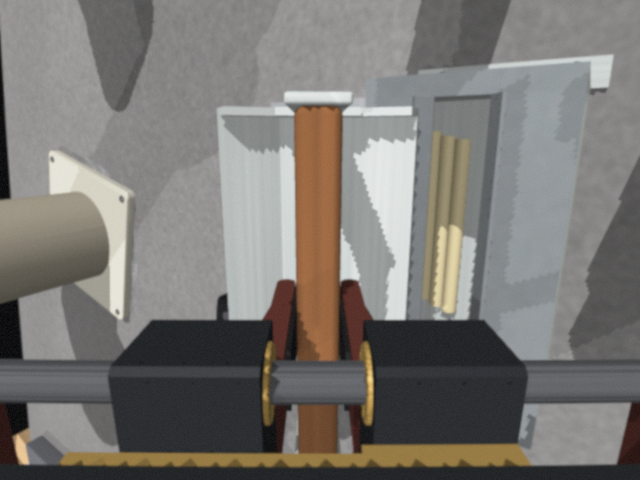

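View pics/s8c.png

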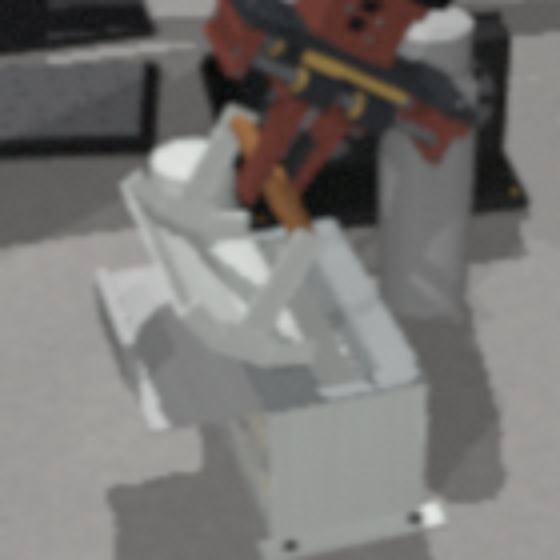

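The wrist view shows all three sticks lying in the chamber at about (447,220) px and the caddy empty. I'll bring it back upright and return it to its old spot.

```bash
python3 - <<'E'
import json
from scipy.spatial.transform import Rotation as R
json.dump({'p':[532.0,231.65,206.1],'q':R.from_euler('ZYX',[15.23,33,180],degrees=True).as_quat().tolist()},open('cmd.json','w'))
E
python3 plan.py 515,227,255,15.24,15 510,200,262,20,0 582.6,-183.4,200,66.4,0,3
```

```text
[[[-0.06, 0, -0.04], [0, 0.06, 0]], [[-0.11, 0, -0.08], [0, 0.12, 0]], [[-0.17, 0, -0.13], [0, 0.18, 0]], [[-0.22, 0, -0.17], [0, 0.24, 0]], [[-0.276, 0, -0.209], [0, 0.3, 0]]]
-> [515.  227.  254.9] [ 15.23  15.   180.  ]
[[[-0.02, 0.03, 0], [0, 0.05, -0.02]], [[-0.04, 0.07, -0.01], [0, 0.1, -0.03]], [[-0.05, 0.1, -0.01], [-0.01, 0.15, -0.05]], [[-0.07, 0.13, -0.02], [-0.01, 0.2, -0.06]], [[-0.089, 0.165, -0.025], [-0.01, 0.25, -0.079]]]
-> [510. 200. 262.] [ 1.9990e+01 -1.0000e-02 -1.7998e+02]
[[[-0.03, 0.17, 0.03], [0, 0, -0.05]], [[-0.06, 0.34, 0.05], [0, 0, -0.1]], [[-0.08, 0.51, 0.08], [0, 0, -0.15]], [[-0.11, 0.68, 0.11], [0, 0, -0.21]], [[-0.14, 0.856, 0.137], [0, 0, -0.258]]]
[[[-0.07, 0.16, 0.03], [0, 0, -0.05]], [[-0.14, 0.32, 0.06], [0, 0, -0.1]], [[-0.22, 0.47, 0.08], [0, 0, -0.15]], [[-0.29, 0.63, 0.11], [0, 0, -0.21]], [[-0.363, 0.788, 0.138], [0, 0, -0.258]]]
[[[-0.11, 0.13, 0.03], [0, 0, -0.05]], [[-0.22, 0.26, 0.05], [0, 0, -0.1]], [[-0.34, 0.4, 0.08], [0, 0, -0.15]], [[-0.45, 0.53, 0.11], [0, 0, -0.21]], [[-0.56, 0.662, 0.137], [0, 0, -0.257]]]
-> [ 582.6 -183.5  200.1] [ 6.6370e+01 -2.0000e-02 -1.7999e+02]
```

>>> {"op": "move_arm", "data": {"motion": [[[-0.06,0,-0.04],[0,0.06,0]],[[-0.11,0,-0.08],[0,0.12,0]],[[-0.17,0,-0.13],[0,0.18,0]],[[-0.22,0,-0.17],[0,0.24,0]],[[-0.276,0,-0.209],[0,0.3,0]]]}}

```text
t: 21.8
ee_pos: [514.8, 227.0, 255.5]
orientation: [3.054, 0.408, -0.399]
ft_force: [0.1, 0.1, -2.0]
width: 15.7
```

>>> {"op": "move_arm", "data": {"motion": [[[-0.02,0.03,0],[0,0.05,-0.02]],[[-0.04,0.07,-0.01],[0,0.1,-0.03]],[[-0.05,0.1,-0.01],[-0.01,0.15,-0.05]],[[-0.07,0.13,-0.02],[-0.01,0.2,-0.06]],[[-0.089,0.165,-0.025],[-0.01,0.25,-0.079]]]}}

```text
t: 22.42
ee_pos: [509.5, 199.8, 262.3]
orientation: [-3.093, -0.546, -0.002]
ft_force: [0.2, -0.6, -3.5]
width: 15.4
```

>>> {"op": "move_arm", "data": {"motion": [[[-0.03,0.17,0.03],[0,0,-0.05]],[[-0.06,0.34,0.05],[0,0,-0.1]],[[-0.08,0.51,0.08],[0,0,-0.15]],[[-0.11,0.68,0.11],[0,0,-0.21]],[[-0.14,0.856,0.137],[0,0,-0.258]]]}}

```text
t: 23.05
ee_pos: [533.8, 71.3, 241.4]
orientation: [-2.991, -0.96, 0.001]
ft_force: [-0.4, 0.1, -2.3]
width: 15.6
```

>>> {"op": "move_arm", "data": {"motion": [[[-0.07,0.16,0.03],[0,0,-0.05]],[[-0.14,0.32,0.06],[0,0,-0.1]],[[-0.22,0.47,0.08],[0,0,-0.15]],[[-0.29,0.63,0.11],[0,0,-0.21]],[[-0.363,0.788,0.138],[0,0,-0.258]]]}}

```text
t: 23.68
ee_pos: [558.1, -56.4, 220.7]
orientation: [-2.834, -1.353, 0.001]
ft_force: [0.3, 0.2, -2.1]
width: 15.9
```

>>> {"op": "move_arm", "data": {"motion": [[[-0.11,0.13,0.03],[0,0,-0.05]],[[-0.22,0.26,0.05],[0,0,-0.1]],[[-0.34,0.4,0.08],[0,0,-0.15]],[[-0.45,0.53,0.11],[0,0,-0.21]],[[-0.56,0.662,0.137],[0,0,-0.257]]]}}

```text
t: 24.3
ee_pos: [582.3, -184.2, 200.0]
orientation: [-2.627, -1.721, 0.0]
ft_force: [0.4, -0.3, -2.2]
width: 15.8
```

```bash
python3 - <<'E'
from h import *
o,im=wristim(); print(o['t'],o['ee_pos'],o['ft_force'],o['width'])
cv2.imwrite('pics/w9.png',im['pixels'][:,:,::-1])
save('side','s9.png');save('top','t9.png')
E
python3 plan.py 582.6,-183.4,85,66.4,0 582.6,-183.4,72,66.4,0
```

```text
24.3 [ 582.30355217 -184.16849061  199.9677402 ] [ 0.352683   -0.335589   -2.23112431] 15.772989908602582
[[[0, 0, 0.15], [0, 0, 0]], [[0, 0, 0.31], [0, 0, 0]], [[0, 0, 0.46], [0, 0, 0]], [[0, 0, 0.61], [0, 0, 0]], [[0, 0, 0.767], [0, 0, 0]]]
-> [ 582.6 -183.4   85. ] [ 6.6370e+01 -2.0000e-02 -1.7999e+02]
[[[0, 0, 0.02], [0, 0, 0]], [[0, 0, 0.03], [0, 0, 0]], [[0, 0, 0.05], [0, 0, 0]], [[0, 0, 0.07], [0, 0, 0]], [[0, 0, 0.087], [0, 0, 0]]]
-> [ 582.6 -183.4   72. ] [ 6.6370e+01 -2.0000e-02 -1.7999e+02]
```

View pics/s9.png

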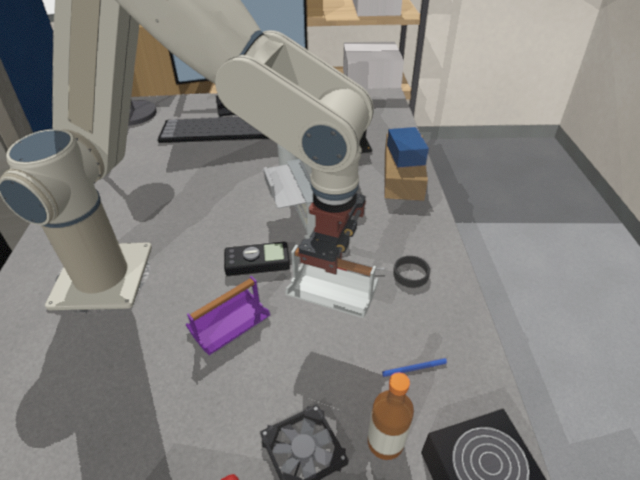

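View pics/t9.png

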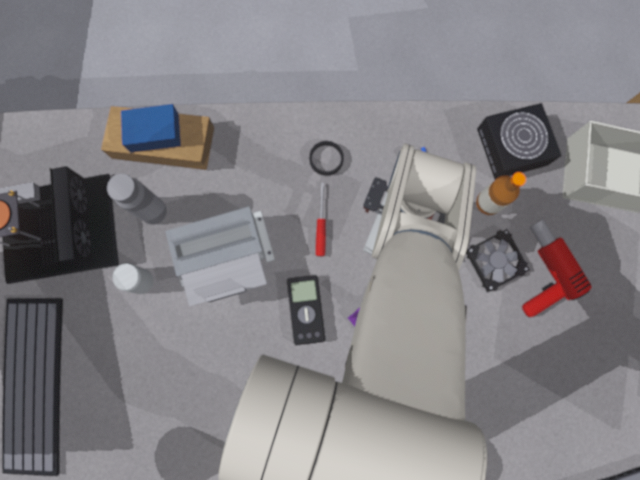

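The caddy is empty and upright in the grip at about (335,285) px in the side view, and its old spot is free. I'll lower it and let go.

>>> {"op": "move_arm", "data": {"motion": [[[0,0,0.15],[0,0,0]],[[0,0,0.31],[0,0,0]],[[0,0,0.46],[0,0,0]],[[0,0,0.61],[0,0,0]],[[0,0,0.767],[0,0,0]]]}}

```text
t: 25.08
ee_pos: [582.5, -182.3, 84.7]
orientation: [-2.629, -1.719, -0.001]
ft_force: [-0.1, -0.1, -3.0]
width: 16.1
```

>>> {"op": "move_arm", "data": {"motion": [[[0,0,0.02],[0,0,0]],[[0,0,0.03],[0,0,0]],[[0,0,0.05],[0,0,0]],[[0,0,0.07],[0,0,0]],[[0,0,0.087],[0,0,0]]]}}

```text
t: 25.7
ee_pos: [582.8, -183.5, 72.2]
orientation: [2.629, 1.719, 0.001]
ft_force: [-0.3, -0.4, -2.4]
width: 16.2
```

>>> {"op": "move_arm", "data": {"motion": [[[0,0,0.003],[0,0,0]],[[0,0,0.006],[0,0,0]],[[0,0,0.007],[0,0,0]],[[0,0,0.007],[0,0,0]],[[0,0,0.007],[0,0,0]]]}}

```text
t: 26.32
ee_pos: [582.6, -183.5, 71.6]
orientation: [-2.629, -1.719, -0.0]
ft_force: [-4.1, 0.4, 4.8]
width: 15.8
```

>>> {"op": "move_arm", "data": {"motion": [[[0,0,0],[0,0,0]],[[0,0,0],[0,0,0]],[[0,0,0],[0,0,0]],[[0,0,0],[0,0,0]],[[0,0,0],[0,0,0]]], "gripper": 0.6}}

```text
t: 26.95
ee_pos: [582.6, -183.4, 70.8]
orientation: [-2.629, -1.719, -0.0]
ft_force: [0.4, 0.1, 0.0]
width: 52.5
```

>>> {"op": "move_arm", "data": {"motion": [[[0,0,-0.1],[0,0,0]],[[0,0,-0.3],[0,0,0]],[[0,0,-0.5],[0,0,0]],[[0,0,-0.7],[0,0,0]],[[0,0,-0.9],[0,0,0]]]}}

```text
t: 27.58
ee_pos: [582.7, -183.5, 208.1]
orientation: [2.629, 1.719, 0.001]
ft_force: [0.1, 1.1, 0.1]
width: 52.9
```

>>> {"op": "move_arm", "data": {"motion": [[[0,-0.1,-0.1],[0,0,0]],[[0,-0.2,-0.2],[0,0,0]],[[0,-0.4,-0.3],[0,0,0]],[[0,-0.6,-0.3],[0,0,0]],[[0,-0.8,-0.3],[0,0,0]]]}}

```text
t: 28.2
ee_pos: [472.0, -135.1, 252.2]
orientation: [2.628, 1.719, 0.002]
ft_force: [0.5, -0.0, 0.8]
width: 53.2
```

```bash
python3 - <<'E'
from h import *
o,im=wristim(); print(o['t'],o['ee_pos'],o['ft_force'],o['width'])
cv2.imwrite('pics/w10.png',im['pixels'][:,:,::-1])
save('side','s10.png');save('top','t10.png')
for c in ['top','side']:
    for n in ['slot','gate_bar','caddy_grip','caddy','stick0_center','flask','soda','can','meter','driver','fan','tape']:
        print(c,n,[(np.round(d['location']).tolist(),round(d['p'],2)) for d in ctrl.pinpoint(c,n)][:3])
E
```

```text
28.2 [ 471.97470137 -135.06274796  252.22341911] [ 0.48578691 -0.04922174  0.79945201] 53.152443372212616
top slot [([564.0, 238.0, 118.0], 0.92)]
top gate_bar [([435.0, 206.0, 140.0], 0.67)]
top caddy_grip []
top caddy [([481.0, 444.0, 4.0], 0.38)]
top stick0_center [([667.0, -445.0, 0.0], 0.66), ([749.0, -292.0, 1.0], 0.55), ([515.0, -454.0, -1.0], 0.2)]
top flask [([662.0, 419.0, 1.0], 0.89)]
top soda [([666.0, -446.0, -1.0], 0.66)]
top can [([477.0, 442.0, -1.0], 0.97)]
top meter [([403.0, 27.0, 1.0], 0.9), ([557.0, 241.0, -6.0], 0.38), ([661.0, 417.0, 1.0], 0.19)]
top driver [([632.0, -13.0, 4.0], 0.7)]
top fan [([513.0, -459.0, -0.0], 0.81), ([667.0, -445.0, 0.0], 0.57), ([795.0, -32.0, 0.0], 0.17)]
top tape [([791.0, -32.0, -2.0], 0.94)]
side slot [([558.0, 241.0, 116.0], 0.71)]
side gate_bar []
side caddy_grip [([577.0, -182.0, 86.0], 0.97), ([350.0, -164.0, 93.0], 0.94)]
side caddy [([345.0, -161.0, 1.0], 0.95), ([583.0, -180.0, -1.0], 0.76), ([792.0, -30.0, -1.0], 0.54)]
side stick0_center [([743.0, -297.0, 5.0], 0.81)]
side flask [([665.0, 419.0, 1.0], 0.88), ([578.0, -182.0, 86.0], 0.17)]
side soda [([669.0, -454.0, 1.0], 0.67)]
side can []
side meter [([402.0, 28.0, 1.0], 0.57)]
side driver [([627.0, -15.0, 2.0], 0.74)]
side fan [([513.0, -458.0, -2.0], 0.83)]
side tape [([626.0, -17.0, 1.0], 0.74), ([792.0, -32.0, -1.0], 0.67)]
```

View pics/s10.png

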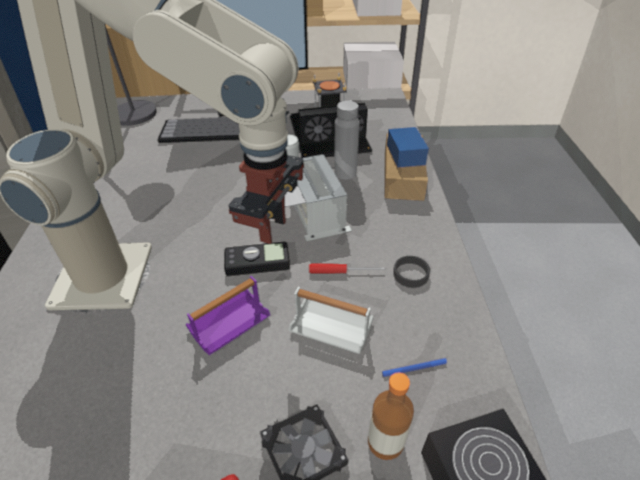

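View pics/t10.png

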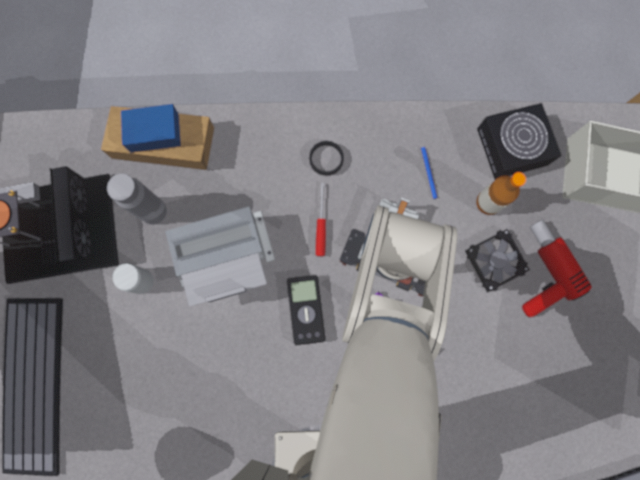

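The caddy stands at its old place at (332,320) px in the side view, and none of the other things have moved. I'll take one more look into the slot before handing in.

```bash
python3 - <<'E'
import json
from scipy.spatial.transform import Rotation as R
json.dump({'p':[472,-135,252.5],'q':R.from_euler('ZYX',[66.37,0,180],degrees=True).as_quat().tolist()},open('cmd.json','w'))
E
python3 plan.py 510,140,280,15.24,0
```

```text
[[[0.18, -0.05, -0.02], [0, 0, 0.09]], [[0.36, -0.1, -0.04], [0, 0, 0.17]], [[0.53, -0.15, -0.06], [0, 0, 0.26]], [[0.71, -0.2, -0.07], [0, 0, 0.34]], [[0.891, -0.251, -0.092], [0, 0, 0.426]]]
[[[0.14, -0.12, -0.02], [0, 0, 0.09]], [[0.28, -0.24, -0.04], [0, 0, 0.17]], [[0.42, -0.37, -0.05], [0, 0, 0.26]], [[0.56, -0.49, -0.07], [0, 0, 0.34]], [[0.694, -0.611, -0.091], [0, 0, 0.426]]]
-> [510.  139.9 280. ] [ 15.25   0.   180.  ]
```

>>> {"op": "move_arm", "data": {"motion": [[[0.18,-0.05,-0.02],[0,0,0.09]],[[0.36,-0.1,-0.04],[0,0,0.17]],[[0.53,-0.15,-0.06],[0,0,0.26]],[[0.71,-0.2,-0.07],[0,0,0.34]],[[0.891,-0.251,-0.092],[0,0,0.426]]]}}

```text
t: 30.18
ee_pos: [491.8, 3.0, 264.9]
orientation: [-2.946, -1.091, -0.0]
ft_force: [-0.3, -0.7, -0.6]
width: 53.2
```

>>> {"op": "move_arm", "data": {"motion": [[[0.14,-0.12,-0.02],[0,0,0.09]],[[0.28,-0.24,-0.04],[0,0,0.17]],[[0.42,-0.37,-0.05],[0,0,0.26]],[[0.56,-0.49,-0.07],[0,0,0.34]],[[0.694,-0.611,-0.091],[0,0,0.426]]]}}

```text
t: 30.8
ee_pos: [510.7, 140.5, 278.6]
orientation: [-3.114, -0.413, -0.0]
ft_force: [-0.6, 0.5, 0.2]
width: 52.5
```

```bash
python3 - <<'E'
from h import *
o,im=wristim(); print(o['t'],o['ee_pos'])
cv2.imwrite('pics/w11.png',im['pixels'][:,:,::-1])
for n in ['stick0_center','stick1_center','stick2_center']: print(n,[(np.round(d['location']).tolist(),round(d['p'],2)) for d in ctrl.pinpoint('wrist',n)][:3])
save('side','s11.png'); save('top','t11.png')
E
```

```text
30.8 [510.68924275 140.50313584 278.58064604]
stick0_center []
stick1_center [([433.0, 206.0, 141.0], 0.75), ([631.0, -15.0, 3.0], 0.49)]
stick2_center []
```

View pics/w11.png

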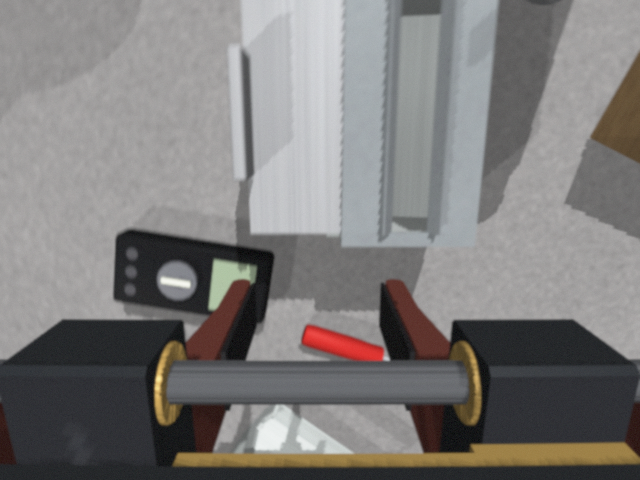

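View pics/t11.png

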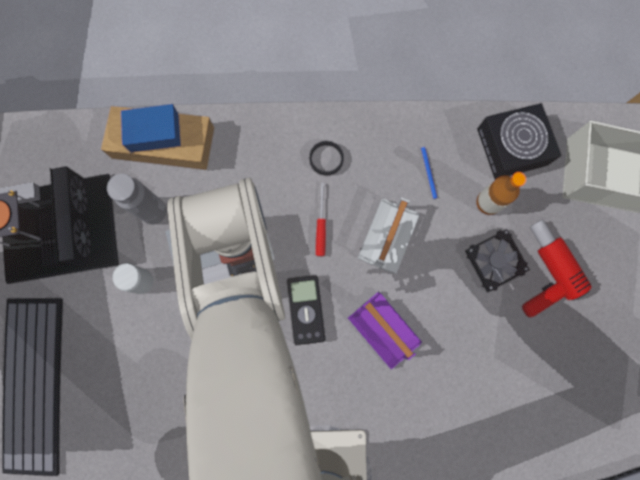

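From this angle I only see the back half of the chamber, and it looks empty. I'll work out from picture w8 where the sticks lay.

```bash
python3 - <<'E'
from h import *
im=ctrl.get_image('wrist')
W=np.eye(4); W[:3,:3]=R.from_euler('ZYX',[15.23,33,180],degrees=True).as_matrix(); W[:3,3]=[531.97,231.63,206.09]
M=W@np.array(im['mount'])
a=.266; D=R.from_euler('z',a).as_matrix()
for uv in [(436,135),(427,300),(447,137),(440,305),(463,140),(449,310)]:
    n=cv2.undistortPoints(np.float64([[uv]]),np.float64(im['camera_matrix']),np.float64(im['D']))[0,0]
    d=M[:3,:3]@[n[0],n[1],1]; o=M[:3,3]
    out=[]
    for z in (12,20,40,95):
        X=o+d*(z-o[2])/d[2]; out.append((D.T@(X-[560.3,239.3,0]))[:2].round().tolist())
    print(uv,out)
b=cv2.imread('pics/s11.png'); 
E
python3 plan.py 600,175,290,15.24,20
```

```text
(436, 135) [[-43.0, 70.0], [-41.0, 70.0], [-34.0, 70.0], [-17.0, 70.0]]
(427, 300) [[-41.0, -69.0], [-38.0, -66.0], [-32.0, -57.0], [-15.0, -34.0]]
(447, 137) [[-34.0, 68.0], [-32.0, 68.0], [-26.0, 68.0], [-11.0, 68.0]]
(440, 305) [[-29.0, -71.0], [-27.0, -68.0], [-22.0, -59.0], [-7.0, -36.0]]
(463, 140) [[-22.0, 66.0], [-20.0, 66.0], [-15.0, 66.0], [-1.0, 67.0]]
(449, 310) [[-21.0, -74.0], [-19.0, -70.0], [-14.0, -62.0], [-1.0, -38.0]]
[[[0.13, -0.01, -0.01], [0, -0.07, 0]], [[0.26, -0.03, -0.03], [0, -0.13, 0]], [[0.38, -0.04, -0.04], [0, -0.2, 0]], [[0.51, -0.05, -0.05], [0, -0.27, 0]], [[0.641, -0.068, -0.067], [0, -0.333, 0]]]
-> [600.1 175.1 290. ] [ 15.25  19.98 180.  ]
```

The 140 mm stick length only fits lines of sight at z≈12–15 mm. So the three sticks lie side by side on the chamber floor at x≈-43 to -21 mm and y within ±74 mm, against the front, which the last view couldn't see. Handing in.

```bash
python3 -c "
from workcell import ctrl
print(ctrl.get_obs()['t'],abs(ctrl.get_obs()['qvel']).max()); print(ctrl.close_job())"
```

```text
31.15 0.008701347443209433
the job is handed in; nothing more can be done
None
```

I drew the gate open, tipped all three glue sticks through the slot, stood the empty caddy back on its old spot and let go. I handed the job in at about 31 s of the 64 s allowed; no verdict was reported.

- **Gate:** the bar moved about 43 mm, up to its stop. The wrist picture matched the fully open position, and the top camera later put the bar at (435, 206), also fully open.
- **Sticks:** the wrist picture taken while tipping showed three sticks in the chamber. Their 140 mm length only fits at about 12–15 mm above the bench, side by side at the front of the chamber floor.
- **Caddy:** it stands upright and empty at about (582, -182). The force reading was near zero after release, and the gripper was well clear.
- **Other things:** the flask, bottle, can, multimeter, screwdriver, fan and tape spool all read within about 5 mm of where they started, which is within the networks' accuracy. The can and the gate bar were found only in the top view this time.

**Check that disagreed:** the last wrist view, from the front and above, showed no sticks through the slot, and the networks reported none inside. From there only the back of the chamber floor is visible, which fits the sticks lying at the front, but I did not get a second direct view of them.

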